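# Shelve the loaded parts tray and bolt it in

## Task

Put the tray that has the three metal parts in it away in the open bay at the bottom of the bench cabinet, box end first with its wooden pull left sticking out, pushed fully home against the back stop and keeping it level, with all three parts still in it. Then slide the steel bolt on the cabinet's front all the way across the mouth of the bay into its keeper, so that the tray is locked in. Leave the empty tray and everything else on the bench where it stands.

Things in the scene. Friction and masses are not known exactly. Their poses are not given: they have to be found in the camera images.
- tray: the loaded tray: open aluminium box 130 long (x) x 80 wide (y) x 40 high, walls 3, four compartments, about 0.3 kg loaded. Origin: middle of the box's underside; z up. On its -x end a wooden pull: a stem (14 wide, x -65 to -87, z 4 to 16) carrying an upright block (14 wide in y, x -87 to -109, z 4 to 40). On the bench at first; it and the empty tray may swap places.
- tray_pull (a point): on the loaded tray's pull: middle of the upright block, 28 above the tray's underside, 98 from the tray's origin; axes as the tray's. Pinch the block across y; keep the tray level. With the tray home, open the fingers there no wider than about 55: keeper and bolt stand beside the mouth.
- empty_tray: an equal tray, with equal pull, but empty; leave it. Origin and axes as for the loaded tray.
- bearing: steel ring lying in the loaded tray, diameter 26, height 10; origin: middle of its underside
- bushing: brass cylinder standing in the loaded tray, diameter 20, height 20; origin: middle of its underside
- block: dark steel block lying in the loaded tray, 34 x 20 x 14; origin: middle of its underside
- cabinet: fixed cabinet: wooden base with a bay, black drawers above; 150 deep, 200 high. Origin: in the base's front face, below the middle of the bay's mouth, at bench level; +x into the bay, z up. Base y -210 to +62. Bay y -43 to +43, z 8 to 66, back stop at x +134. Above z 100 the drawers stand 8 proud: near the face lean the gripper back 30 to 45 degrees, fingers pointing down and to +x.
- bay_mouth (a point): middle of the bay's mouth, on the bay floor, in the plane of the front face; axes as the cabinet's
- bay_home (a point): where the loaded tray's origin is when it stands fully home on the bay floor against the back stop (69 inside the front face), x along the cabinet's x; the box's end is then 4 inside the face and the pull stands out in front; axes as the cabinet's
- bolt (a joint): bolt travel in m: 0 withdrawn, 0.112 fully shot, its tip then 8 deep in the keeper. Slides to the cabinet's +y with about 2 N. Starts at 0 to 0.012. Round steel bar, diameter 10, axis 8 in front of the cabinet's face and 40 above the bench; shot, it passes between the tray's box and the upright block of its pull.
- bolt_tip (a point): the bolt's free end; withdrawn it is at y = -58 in the cabinet's frame, shot at y = +54. The keeper is a steel box on the face at y = +46 to +60.
- bolt_knob (a point): middle of the bolt's upright steel knob, 26 in front of the cabinet's face and 66 above the bench, 130 behind the bolt's tip. The knob is 12 wide along the bolt, 16 thick and reaches from 42 to 78 above the bench. Pinch it along the bolt's axis (cabinet y), or push it. axes as the cabinet's.
- jar: small white jar with a wooden lid, diameter 48, height 55; bystander; origin: middle of its underside
- bench_pin: stepped wooden bench pin, 100 x 35 x 28; bystander; origin: middle of its underside
- screwdriver: screwdriver lying on the bench, 190 long; bystander
- mallet: wooden mallet lying on the bench, 240 long; bystander
- beaker: orange plastic cup, diameter 76, height 85; bystander; origin: middle of its underside
Mind the look-alikes: they are no part of the job. What is shaped like the tray but purple is not meant.

How it is judged:
By the outcome, as a careful person would: the job done as asked, in the order asked, and still so for the second after the job is handed in, with the robot touching nothing.
It also fails if it takes over 61 s, if anything falls off the work surface, if the arm or the gripper's body presses on something with over 40 N, if the wrist force passes 120 N, or if a joint passes its speed limit or range.

## Robot

A 6-joint arm with a two-finger parallel gripper is mounted at the origin on the work surface. World frame = base frame: x ahead of the robot, y to its left, z up, the work surface at z = 0. Lengths are in m, angles in degrees, forces in N, time in s.
With the tool pointing down it reaches from about 0.375 to 0.9 m from the base axis. Payload 3.1 kg.
Tool frame: the origin (TCP) lies at the very end of the fingers, on their centre line; the grasp point (between the pads) lies 19 mm behind it; z points along the fingers, y is the line along which they close (so a half turn about z gives the same grasp; the last joint's range is limited). The gripper opens to 87 mm and grips with 3 to 60 N. Pads are 19 mm wide; open, the fingers measure 117 mm over their backs; the gripper's body (75 mm by 190 mm) begins 51 mm behind the grasp point.
Start: joints at [-80.243, 30.224, 82.088, -0, 67.689, -10.227], TCP at [0.214, -0.587, 0.223] pointing down, gripper open.
Joint ranges: [-176.69, 176.69], [-43.24, 126.21], [12.49, 139.97], [-82, 262], [0, 151.66], [-163.58, 163.58]. Speed limits (degrees/s): [159.86, 159.86, 180, 180, 180, 180].

## Interface

Orientations are given as a 3x3 rotation matrix whose columns are the frame's x, y, z axes.
In Python, from rig import readout, cams, bot gives the robot as it stands.
- The arm moves only by the shell command python3 -m inch 'ROWS'. ROWS is JSON, a list of rows, each a list of 5 numbers: the shift along the world's x, y, z in cm, then the turn about the world's z in degrees, then the finger opening in cm, from 0 to 8.7. In form: [[dx, dy, dz, twist, fingers], ...]. A call has 1 to 10 rows; each row is the pose to reach, as a shift and turn from the pose commanded when the call began; what a row does not reach only later rows make up. A row lasts 1/12 s, in which the tool goes at most 41.7 mm and 7.16 degrees, less where a joint would pass 70% of its speed; a pose out of reach is approached as far as the arm can. A call with a gripper value outside its range is refused whole. The fingers move at their own pace and stop on an object; the grip force is fixed at half the most. Time passes only in rows, so rows that repeat a pose let the fingers close. It gives the time, the measured TCP pose, the force, the opening and the grip force at its end, in the units of the state.
- readout.read_state(): the state, without advancing time (a new reading comes with each control period).
- cams.capture(name): name is "scene" or "top"; returns a dict with "image" (420x560x3 uint8, blue, green, red), "intrinsics" (3x3 intrinsics, pixels), "xyz" and "rotation" of the camera in the world. Camera axes: x right, y down, z forward; pixel columns grow to the right and rows downward; lengths in m; the calibration is good to about 2 mm. A picture is of the moment at which its call begins. There is no depth.
- bot.hand_in(): hands the job in; it is judged then, once.
The state is a dict: "time_s": time; "joint_positions": joint angles; "qvel": joint speeds; "tau": joint torques, N m; "position": TCP position; "tcp_rot": TCP orientation; "force": force on the tool from outside, world axes, zero at the start; "moment": the same for the moment, N m; "opening": opening from 0.0 (shut) to 1.0 (fully open); "grasp_force": force on a finger pad.
Only numpy, scipy, OpenCV 4.12 (cv2) and the standard library are available. Lean on these libraries where they do the work, as an engineer would, in place of code of your own. Each camera call takes 0.05 s, during which the arm holds its last target. There are 200 camera calls.

## Working session

There is one attempt and no reset: what is moved stays moved. The work goes in short steps, Python scripts to look and compute and a shell command to move; the robot and the scene stay as the last step left them, time stands still between calls to the robot, and variables do not carry over. Pictures are saved under pics/ and viewed, at most 10 in all, crops included, and the job is handed in when it is done.

```bash
ls; mkdir -p pics
python3 - <<'E'
from rig import readout,cams
import cv2,numpy as np
np.set_printoptions(precision=4,suppress=True)
for n in("scene","top"):
    c=cams.capture(n);cv2.imwrite(f"pics/{n}0.png",cv2.resize(c["image"],None,fx=1.42,fy=1.42,interpolation=cv2.INTER_CUBIC));print(n,c["intrinsics"],c["xyz"],c["rotation"])
s=readout.read_state();print(s)
E
```

```text
pics
scene [[401.2995   0.     282.8928]
 [  0.     401.2995 204.1953]
 [  0.       0.       1.    ]] [ 0.8568 -0.4356  0.83  ] [[ 0.8527  0.4039 -0.3314]
 [ 0.5224 -0.672   0.5249]
 [-0.0107 -0.6207 -0.784 ]]
top [[406.8199   0.     279.8964]
 [  0.     406.8199 215.8296]
 [  0.       0.       1.    ]] [0.4046 0.0827 1.1255] [[ 0.0017 -0.9956  0.0933]
 [-0.9998 -0.0035 -0.0198]
 [ 0.02   -0.0933 -0.9954]]
{'time_s': 0.1, 'joint_positions': array([-80.2438,  30.2729,  82.1486,  -0.0007,  67.6893, -10.2257]), 'qvel': array([-0.0315, -0.0817, -0.1164, -0.0931,  0.0786,  0.0614]), 'tau': array([ -0.    , -44.0985, -17.715 ,   0.0634,   0.0534,  -0.    ]), 'position': array([ 0.2135, -0.5867,  0.2217]), 'tcp_rot': array([[ 0.9398,  0.3417, -0.0003],
       [ 0.3417, -0.9398,  0.0019],
       [ 0.0003, -0.0019, -1.    ]]), 'force': array([ 0.3741,  0.4156, -0.0438]), 'moment': array([0.0405, 0.0213, 0.0561]), 'grasp_force': 0.0, 'opening': 1.0068578838493285}
```

View pics/scene0.png

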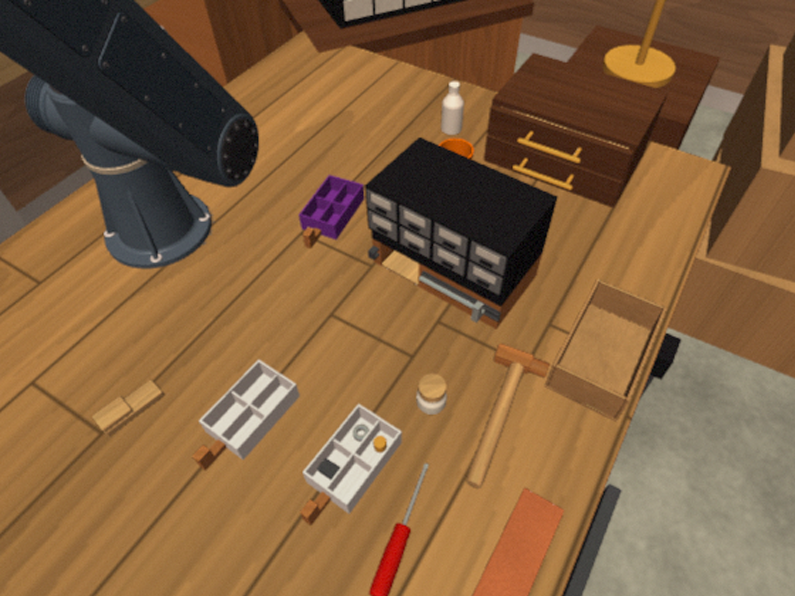

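View pics/top0.png

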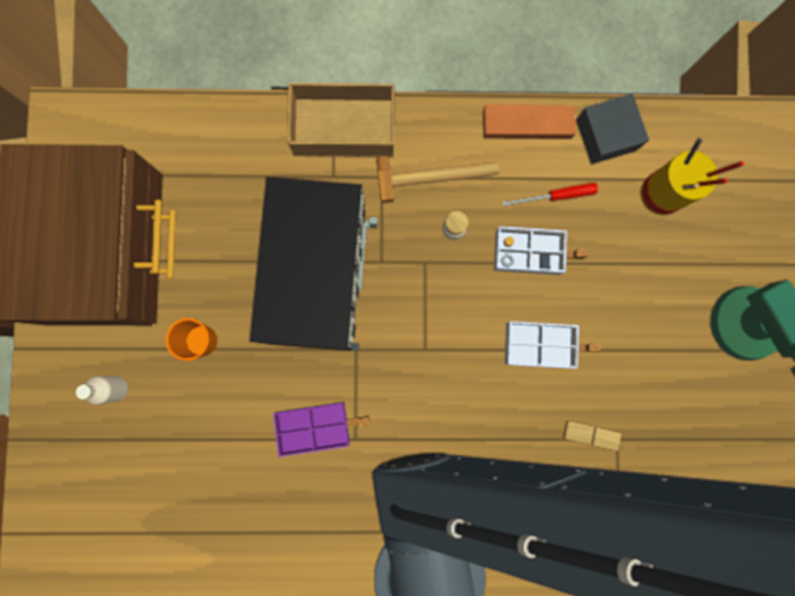

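The loaded tray is in the top view at about (532,250), with its pull toward image right (world −y). The empty tray is at (543,345). The cabinet faces −y, with its bay at the robot side, the knob near (372,223) and the keeper near (354,346). I'll crop in on these.

```bash
cat > h.py <<'E'
import numpy as np,cv2
from rig import readout,cams
np.set_printoptions(precision=4,suppress=True)
def ray(c,px,z):
    d=c["rotation"]@np.linalg.inv(c["intrinsics"])@np.array([px[0],px[1],1.]);t=(z-c["xyz"][2])/d[2];return c["xyz"]+t*d
def proj(c,P):
    q=c["intrinsics"]@(c["rotation"].T@(np.asarray(P,float)-c["xyz"]));return q[:2]/q[2]
def crop(c,x,y,w,h,f=4): return cv2.resize(c["image"][y:y+h,x:x+w],None,fx=f,fy=f,interpolation=cv2.INTER_CUBIC)
def st():
    s=readout.read_state();print(s["time_s"],s["position"],s["force"],s["opening"],s["grasp_force"]);print(s["tcp_rot"]);return s
E
python3 - <<'E'
from h import *
t=cams.capture("top");s=cams.capture("scene")
a=crop(t,230,120,200,60);b=crop(s,245,145,200,90)
cv2.imwrite("pics/c1.png",np.vstack([a,b]))
E
```

```text
(no output)
```

View pics/c1.png

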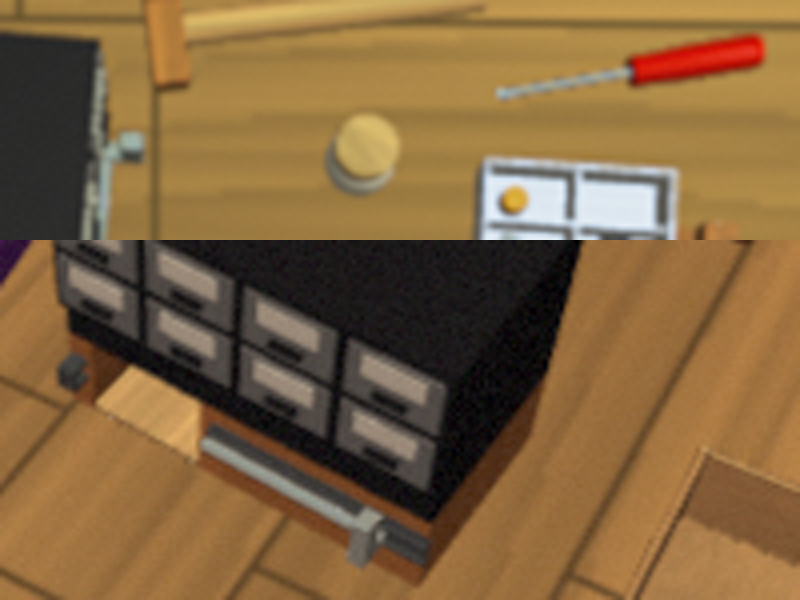

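```bash
python3 - <<'E'
from h import *
from scipy.optimize import least_squares
t=cams.capture("top");s=cams.capture("scene")
def T(p,P): 
    c,n=np.cos(p[2]),np.sin(p[2]);P=np.array(P,float)/1000
    return np.array([p[0]+c*P[0]-n*P[1],p[1]+n*P[0]+c*P[1],P[2]])
def fit(obs,p0,nk=0):
    f=lambda p:np.concatenate([proj(c,T(p,P(p)if callable(P) else P))-np.array(u) for c,P,u in obs])
    r=least_squares(f,p0,loss='soft_l1');print(r.x[:2],np.degrees(r.x[2]),r.x[3:]);print(f(r.x).reshape(-1,2).round(1).tolist());return r.x
k=lambda p:(-26,-188+p[3],78)
cab=fit([(s,(0,43,8),(269.25,185)),(s,(0,-43,8),(294.25,200)),(s,(0,-210,0),(349.5,231.25)),(s,k,(337.5,213.75)),(t,k,(262.5,156.25)),
 (t,(-8,-210,200),(254.9,129.6)),(t,(-8,62,200),(250,245.8))],[.45,.1,1.57,5])
m=lambda u:(u[0]/1.42,u[1]/1.42)
tr=fit([(t,(65,-40,40),(351.2,159.5)),(t,(-65,-40,40),(399.5,162.5)),(t,(-65,40,40),m((566,273))),(t,(65,40,40),m((495,270))),(t,(-98,0,40),m((579,254))),
 (s,(65,40,40),m((362,406))),(s,(65,-40,40),m((401,433))),(s,(-65,40,40),m((305,472)))],[.6,-.2,1.57])
print("pull",T(tr,(-98,0,28)),"home pull",T(cab,(-29,0,36)),"knob",T(cab,(-26,-188+cab[3],66)),"mouth",T(cab,(0,0,8)))
np.save("cab.npy",cab)
E
python3 -m inch '[[0,0,4,7,8.7],[2,1,8,14,8.7],[6,3,12,20,8.7],[10,5,12,20,8.7],[14,7,12,20,8.7],[18,9,12,20,8.7],[21,11,12,20,8.7],[24,13,12,20,8.7]]'
```

```text
[0.4847 0.1437] 86.82137755886006 [9.3534]
[[-1.6, 1.3], [-0.2, 0.2], [0.2, 0.2], [-1.0, 0.1], [-0.0, -0.8], [-0.5, -0.5], [-3.2, 0.2]]
[ 0.6183 -0.1963] 85.49645471879133 []
[[0.6, -0.7], [-0.4, 0.2], [-1.0, -0.6], [1.3, -2.4], [2.6, -0.7], [-1.5, -1.8], [0.8, -0.6], [-1.8, -0.6]]
pull [ 0.6106 -0.2939  0.028 ] home pull [0.4831 0.1148 0.036 ] knob [0.6616 0.1078 0.066 ] mouth [0.4847 0.1437 0.008 ]
time_s: 0.97
position: [0.4422, -0.4647, 0.3428]
tcp_rot: [[0.766, 0.642, 0.0], [0.642, -0.766, -0.001], [-0.0, 0.001, -1.0]]
force: [0.8, -0.4, 0.5]
opening: 0.998
grasp_force: 0.0
```

```bash
python3 -m inch '[[3,3,1,7,8.7],[6,6,2,14,8.7],[9,9,2,21,8.7],[12,12,2,28,8.7],[15,15,2,35,8.7],[17,17,2,42,8.7],[17,17,2,45.5,8.7],[17,17,2,45.5,8.7]]'; python3 -m inch '[[4,0,0,0,8.7],[8,0,0,0,8.7],[12,0,0,0,8.7],[16,0,0,0,8.7],[20,0,0,0,8.7],[24,0,0,0,8.7],[28,0,0,0,8.7],[32,0,0,0,8.7],[36,0,0,0,8.7],[40,0,0,0,8.7]]'
python3 - <<'E'
from h import *
print(st()["joint_positions"])
c=cams.capture("scene");cv2.imwrite("pics/g1.png",cv2.resize(c["image"],None,fx=1.42,fy=1.42))
E
```

```text
time_s: 1.63
position: [0.6119, -0.2934, 0.362]
tcp_rot: [[0.074, 0.997, -0.001], [0.997, -0.074, 0.0], [0.0, -0.001, -1.0]]
force: [-0.6, 0.2, 0.4]
opening: 1.0
grasp_force: 0.0
time_s: 2.47
position: [0.8724, -0.2705, 0.3292]
tcp_rot: [[0.081, 0.996, 0.032], [0.997, -0.081, -0.011], [-0.008, 0.033, -0.999]]
force: [-0.8, -0.4, 0.6]
opening: 0.998
grasp_force: 0.0
2.4667 [ 0.8724 -0.2705  0.3292] [-0.7511 -0.4201  0.5935] 0.998361994015334 0.0
[[ 0.0809  0.9962  0.0322]
 [ 0.9967 -0.0806 -0.0109]
 [-0.0082  0.033  -0.9994]]
[-24.2727  56.3827  12.4884   0.2029 109.1892 -19.5712]
```

View pics/g1.png

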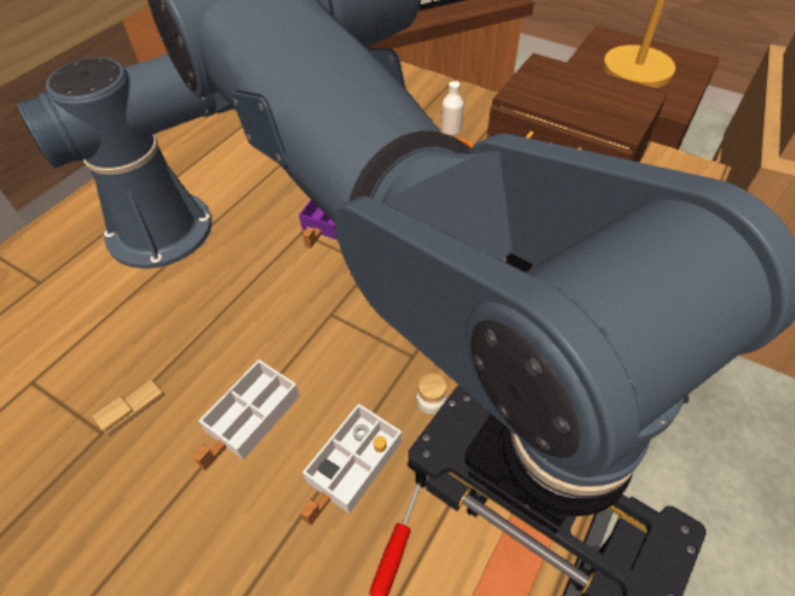

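The gripper body is the wide 190 bar, and driving past the reach limit gave a 1.9° lean. I'll check whether that lean persists and builds up.

```bash
python3 -m inch '[[4,-2,0,0,8.7],[8,-4,0,0,8.7],[12,-6,0,0,8.7],[16,-8,0,0,8.7],[20,-10,0,0,8.7],[24,-12,0,0,8.7]]';python3 -m inch '[[-4,0,0,0,8.7],[-8,0,0,0,8.7],[-12,0,0,0,8.7],[-15,0,0,0,8.7],[-15,0,0,0,8.7],[-15,0,0,0,8.7]]'
```

```text
time_s: 3.02
position: [0.891, -0.3007, 0.2809]
tcp_rot: [[0.08, 0.995, 0.06], [0.997, -0.079, -0.02], [-0.015, 0.062, -0.998]]
force: [0.2, -0.7, 0.7]
opening: 0.997
grasp_force: 0.0
time_s: 3.52
position: [0.7381, -0.2998, 0.2809]
tcp_rot: [[0.081, 0.995, 0.057], [0.997, -0.08, -0.018], [-0.013, 0.058, -0.998]]
force: [0.4, 0.4, 1.2]
opening: 1.0
grasp_force: 0.0
```

The lean persists and accumulates (now 3.4°), so I can build about 20° at the reach limit and then twist it toward the cabinet. First I'll turn the tool so the lean lies across the closing line.

```bash
python3 -m inch '[[0,0,0,-7,8.7],[0,0,1,-14,8.7],[0,0,2,-21,8.7],[0,0,4,-28,8.7],[0,0,6,-35,8.7],[0,0,8,-42,8.7],[0,0,8,-49,8.7],[0,0,8,-56,8.7],[0,0,8,-63,8.7],[0,0,8,-70,8.7]]' | grep -E "pos|rot";python3 -m inch '[[0,0,0,-7,8.7],[0,0,0,-14,8.7],[0,0,0,-21,8.7],[0,0,0,-28,8.7],[2,0,0,-35,8.7],[5,0,0,-40,8.7],[8,0,0,-43,8.7],[12,0,0,-43,8.7]]'| grep -E "pos|rot"; python3 -m inch '[[4,-1,4,0,8.7],[8,-2,8,0,8.7],[12,-3,12,0,8.7],[16,-4,16,0,8.7],[20,-6,20,0,8.7],[24,-7,24,0,8.7]]'| grep -E "pos|rot"; python3 -m inch '[[0,0,4,0,8.7],[0,0,8,0,8.7],[0,0,12,0,8.7],[0,0,16,0,8.7],[0,0,20,0,8.7],[0,0,24,0,8.7]]'| grep -E "pos|rot"
```

```text
position: [0.7437, -0.3005, 0.3625]
tcp_rot: [[0.965, 0.261, 0.007], [0.261, -0.963, -0.065], [-0.01, 0.065, -0.998]]
position: [0.8422, -0.2937, 0.3496]
tcp_rot: [[0.886, -0.463, -0.027], [-0.464, -0.884, -0.052], [-0.0, 0.059, -0.998]]
position: [0.8281, -0.2841, 0.4096]
tcp_rot: [[0.887, -0.462, 0.008], [-0.46, -0.885, -0.065], [0.037, 0.054, -0.998]]
position: [0.7597, -0.2619, 0.5385]
tcp_rot: [[0.887, -0.461, 0.028], [-0.458, -0.886, -0.072], [0.058, 0.051, -0.997]]
```

```bash
python3 -m inch '[[20,-7,0,0,8.7],[40,-14,0,0,8.7],[40,-14,0,0,8.7],[40,-14,0,0,8.7],[40,-14,0,0,8.7],[40,-14,0,0,8.7]]'| grep -E "pos|rot"; python3 -m inch '[[40,-14,40,0,8.7],[40,-14,40,0,8.7],[40,-14,40,0,8.7],[40,-14,40,0,8.7],[40,-14,40,0,8.7],[40,-14,40,0,8.7]]'| grep -E "pos|rot"; python3 -c "
from h import *;print(st()['joint_positions'])"
```

```text
position: [0.8221, -0.2873, 0.4455]
tcp_rot: [[0.886, -0.461, 0.052], [-0.456, -0.886, -0.08], [0.083, 0.048, -0.995]]
position: [0.8054, -0.2848, 0.4921]
tcp_rot: [[0.884, -0.461, 0.084], [-0.453, -0.887, -0.092], [0.117, 0.044, -0.992]]
7.0167 [ 0.8054 -0.2848  0.4921] [-0.6983  0.3179 -0.033 ] 1.0002107896691503 0.0
[[ 0.8837 -0.4606  0.0839]
 [-0.4533 -0.8866 -0.0924]
 [ 0.1169  0.0437 -0.9922]]
[-25.9822  45.6472  12.4881  -2.9353 115.1749  89.9181]
```

```bash
for i in 1; do python3 -m inch '[[40,-14,40,-7,8.7],[40,-14,40,-10,8.7],[40,-14,40,-10,8.7],[40,-14,40,-10,8.7],[40,-14,40,-10,8.7],[40,-14,40,-10,8.7],[40,-14,40,-10,8.7],[40,-14,40,-10,8.7],[40,-14,40,-10,8.7],[40,-14,40,-10,8.7]]'| grep -E "pos|rot";done; python3 -m inch '[[40,-18,20,0,8.7],[40,-18,20,0,8.7],[40,-18,20,0,8.7],[40,-18,20,0,8.7],[40,-18,20,0,8.7],[40,-18,20,0,8.7],[40,-18,20,0,8.7],[40,-18,20,0,8.7],[40,-18,20,0,8.7],[40,-18,20,0,8.7]]'| grep -E "pos|rot"; python3 -m inch '[[40,-18,30,0,8.7],[40,-18,30,0,8.7],[40,-18,30,0,8.7],[40,-18,30,0,8.7],[40,-18,30,0,8.7],[40,-18,30,0,8.7],[40,-18,30,0,8.7],[40,-18,30,0,8.7],[40,-18,30,0,8.7],[40,-18,30,0,8.7]]'| grep -E "pos|rot"
```

```text
position: [0.7838, -0.2831, 0.5312]
tcp_rot: [[0.79, -0.607, 0.092], [-0.597, -0.794, -0.114], [0.142, 0.035, -0.989]]
position: [0.8073, -0.3154, 0.4974]
tcp_rot: [[0.786, -0.606, 0.12], [-0.593, -0.795, -0.125], [0.171, 0.027, -0.985]]
position: [0.8055, -0.3318, 0.5067]
tcp_rot: [[0.783, -0.605, 0.148], [-0.59, -0.796, -0.137], [0.2, 0.02, -0.98]]
```

```bash
python3 -m inch '[[40,-22,40,0,8.7],[40,-22,40,0,8.7],[40,-22,40,0,8.7],[40,-22,40,0,8.7],[40,-22,40,0,8.7],[40,-22,40,0,8.7],[40,-22,40,0,8.7],[40,-22,40,0,8.7],[40,-22,40,0,8.7],[40,-22,40,0,8.7]]'| grep -E "pos|rot"; python3 -m inch '[[40,-20,0,0,8.7],[40,-20,0,0,8.7],[40,-20,0,0,8.7],[40,-20,0,0,8.7],[40,-20,0,0,8.7],[40,-20,0,0,8.7],[40,-20,0,0,8.7],[40,-20,0,0,8.7],[40,-20,0,0,8.7],[40,-20,0,0,8.7]]'| grep -E "pos|rot"; python3 -m inch '[[40,-18,40,0,8.7],[40,-18,40,0,8.7],[40,-18,40,0,8.7],[40,-18,40,0,8.7],[40,-18,40,0,8.7],[40,-18,40,0,8.7],[40,-18,40,0,8.7],[40,-18,40,0,8.7],[40,-18,40,0,8.7],[40,-18,40,0,8.7]]'| grep -E "pos|rot"
```

```text
position: [0.784, -0.3525, 0.5401]
tcp_rot: [[0.778, -0.604, 0.175], [-0.585, -0.797, -0.149], [0.23, 0.014, -0.973]]
position: [0.8548, -0.4002, 0.4201]
tcp_rot: [[0.772, -0.603, 0.204], [-0.58, -0.798, -0.163], [0.261, 0.007, -0.965]]
position: [0.832, -0.3916, 0.4838]
tcp_rot: [[0.765, -0.601, 0.232], [-0.575, -0.799, -0.176], [0.291, 0.001, -0.957]]
```

```bash
python3 -m inch '[[40,-20,0,7,8.7],[40,-20,0,10,8.7],[40,-20,0,10,8.7],[40,-20,0,10,8.7],[40,-20,0,10,8.7],[40,-20,0,10,8.7],[40,-20,0,10,8.7],[40,-20,0,10,8.7],[40,-20,0,10,8.7],[40,-20,0,10,8.7]]'| grep -E "pos|rot"; python3 -m inch '[[40,-18,40,0,8.7],[40,-18,40,0,8.7],[40,-18,40,0,8.7],[40,-18,40,0,8.7],[40,-18,40,0,8.7],[40,-18,40,0,8.7],[40,-18,40,0,8.7],[40,-18,40,0,8.7],[40,-18,40,0,8.7],[40,-18,40,0,8.7]]'
python3 - <<'E'
from h import *
s=st();R=s["tcp_rot"];y=R[:,1];print("yaz",np.degrees(np.arctan2(y[1],y[0])),s["joint_positions"])
E
```

```text
position: [0.8923, -0.427, 0.3751]
tcp_rot: [[0.844, -0.453, 0.288], [-0.429, -0.892, -0.147], [0.323, 0.0, -0.946]]
time_s: 13.68
position: [0.8691, -0.4117, 0.454]
tcp_rot: [[0.834, -0.453, 0.316], [-0.424, -0.892, -0.16], [0.354, -0.0, -0.935]]
force: [-0.2, -0.9, 0.1]
opening: 1.0
grasp_force: 0.0
13.6833 [ 0.8691 -0.4117  0.454 ] [-0.1959 -0.8895  0.1241] 1.0003399375168052 0.0
[[ 0.8337 -0.4528  0.316 ]
 [-0.4235 -0.8916 -0.1601]
 [ 0.3543 -0.0004 -0.9351]]
yaz -116.92224291061498 [-32.6301  49.4603  12.5192   2.0569  97.363   84.9317]
```

```bash
python3 -m inch '[[-3,1,-1,7,8],[-6,2,-2,14,6],[-9,3,-4,21,4.5],[-12,4,-6,28,4.5],[-15,5,-8,35,4.5],[-18,6,-10,42,4.5],[-20,8,-12,49,4.5],[-22,9,-14,56,4.5],[-24,10,-16,63,4.5],[-25.8,12.5,-18,70,4.5]]'| grep -E "pos|rot"; python3 -m inch '[[0,0,-2,7,4.5],[0,0,-4,14,4.5],[0,0,-6,21,4.5],[0,0,-8,28,4.5],[0,0,-10,35,4.5],[0,0,-12,42.4,4.5],[0,0,-12,42.4,4.5],[0,0,-12,42.4,4.5]]'
python3 - <<'E'
from h import *
s=st();print(s["joint_positions"])
c=cams.capture("top");d=cams.capture("scene");cv2.imwrite("pics/a1.png",np.vstack([crop(c,300,130,200,75),crop(d,190,260,200,75)]))
E
```

```text
position: [0.61, -0.2892, 0.2728]
tcp_rot: [[0.684, 0.681, 0.26], [0.638, -0.732, 0.239], [0.353, 0.003, -0.936]]
time_s: 15.18
position: [0.6111, -0.2862, 0.1521]
tcp_rot: [[0.082, 0.996, 0.028], [0.931, -0.086, 0.355], [0.356, -0.003, -0.935]]
force: [-1.1, -0.1, 0.8]
opening: 0.516
grasp_force: 0.0
15.1833 [ 0.6111 -0.2862  0.1521] [-1.1062 -0.1062  0.7679] 0.515712104099762 0.0
[[ 0.0816  0.9963  0.0279]
 [ 0.9311 -0.0861  0.3545]
 [ 0.3556 -0.0029 -0.9346]]
[-42.077   43.135   71.2537  16.677   79.1394 -42.2221]
```

View pics/a1.png

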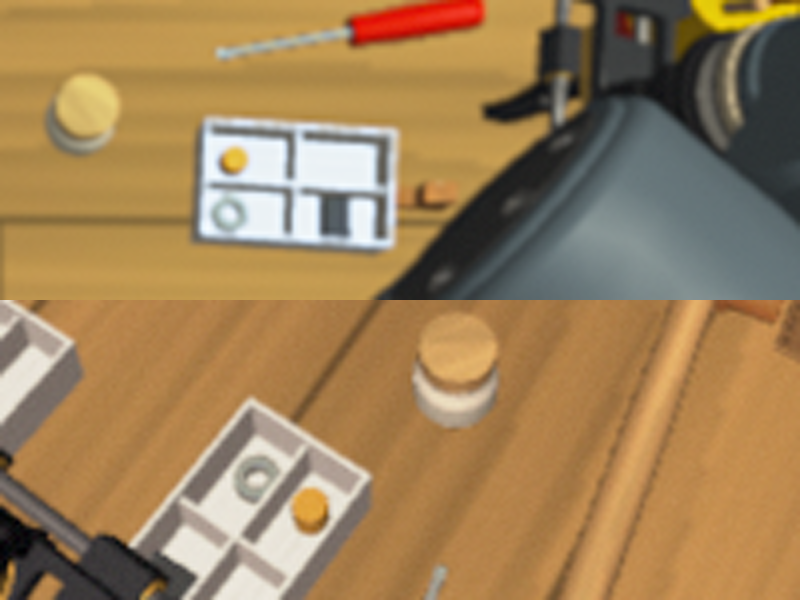

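Run:
```python
from h import *
t=cams.capture("top")
P=[ray(t,p,.04)[:2] for p in((351,160),(399,162.5),(398.25,192.5),(348.25,190.75))]
c=sum(P)/4;u=(P[0]+P[3]-P[1]-P[2]);u/=np.linalg.norm(u);print(c,np.degrees(np.arctan2(u[1],u[0])),"pull",c-.098*u, ray(t,(409.5,178),.04)[:2],[np.linalg.norm(P[i]-P[i-1]) for i in range(4)])
```

```text
[ 0.6149 -0.1949] 87.80592358301887 pull [ 0.6112 -0.2929] [ 0.611  -0.2915] [np.float64(0.0851434653611073), np.float64(0.13158040089130102), np.float64(0.08283313454718406), np.float64(0.13603256287886437)]
```

```bash
python3 -m inch '[[0,0,-3,0,4.5],[0,0,-6,0,4.5],[0,0,-9,0,4.5],[0,0,-12,0,4.5],[0,0,-13.5,0,4.5],[0,0,-13.8,0,4.5],[0,0,-13.8,0,4.5]]'; python3 -m inch '[[0,0,0,0,0],[0,0,0,0,0],[0,0,0,0,0],[0,0,0,0,0],[0,0,0,0,0],[0,0,0,0,0]]'
```

```text
time_s: 15.92
position: [0.6112, -0.2868, 0.0158]
tcp_rot: [[0.079, 0.996, 0.029], [0.932, -0.085, 0.353], [0.354, -0.001, -0.935]]
force: [-0.1, -0.4, 0.8]
opening: 0.517
grasp_force: 0.0
time_s: 16.42
position: [0.6115, -0.287, 0.0162]
tcp_rot: [[0.078, 0.996, 0.03], [0.932, -0.084, 0.352], [0.353, 0.0, -0.935]]
force: [-1.5, -0.5, 4.0]
opening: 0.161
grasp_force: 29.9
```

```bash
python3 -m inch '[[0,0,0.3,0,0],[0,0,0.6,0,0],[0,0,0.9,0.8,0],[0,0,1.2,1.6,0],[0,0,1.5,1.6,0],[0,0,1.8,1.6,0],[0,0,1.8,1.6,0]]'
python3 - <<'E'
from h import *
s=readout.read_state();print(s["moment"])
c=cams.capture("top");d=cams.capture("scene");cv2.imwrite("pics/a2.png",np.vstack([crop(c,300,130,200,65),crop(d,190,270,200,85)]))
E
```

```text
time_s: 17.0
position: [0.6116, -0.287, 0.0342]
tcp_rot: [[0.052, 0.998, 0.02], [0.934, -0.056, 0.353], [0.353, 0.001, -0.936]]
force: [0.6, -0.3, -3.0]
opening: 0.155
grasp_force: 30.0
[-0.733  -0.0929  0.0019]
```

View pics/a2.png

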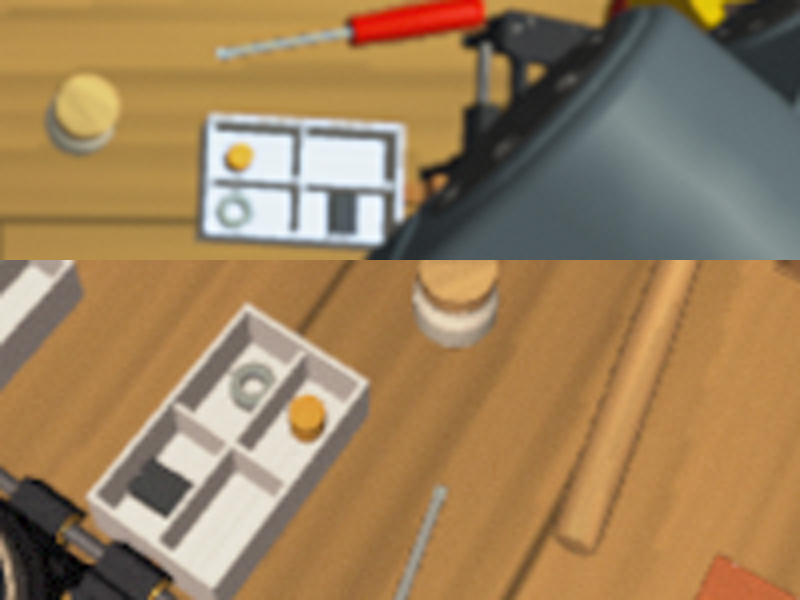

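Run:
```python
from h import *
from scipy.optimize import least_squares
from scipy.spatial.transform import Rotation as Ro
t=cams.capture("top");s=cams.capture("scene")
O=[(s,(65,40),(252,281.25)),(s,(65,-40),(282,300.75)),(s,(-65,40),(212.5,329.25)),(s,(-65,-40),(243.75,355)),(t,(65,-40),(352,158.75)),(t,(-65,-40),(401.25,161)),(t,(65,40),(349.75,189.5))]
def f(p):
    R=Ro.from_euler('ZYX',p[3:6]).as_matrix()
    return np.concatenate([proj(c,p[:3]+R@np.array([*P,40])/1000)-np.array(u) for c,P,u in O])
r=least_squares(f,[.615,-.19,.018,1.5,0,0]);print(r.x[:3],np.degrees(r.x[3:]));print(f(r.x).round(1))
```

```text
[ 0.6167 -0.1968  0.0109] [86.9968  0.8457  0.6919]
[-0.3  0.3  0.3  0.5 -0.5  0.8  0.1 -1.7  0.   0.2 -1.2  0.6  1.2 -1.4]
```

Lifted, the tray is level to within about 1° and all three parts are in it. I'll carry it to in front of the mouth.

```bash
python3 -m inch '[[-0.5,1,0,0,0],[-1.5,2.7,0,0,0],[-2.8,5,0,0,0],[-4.2,7.5,0,0,0],[-5.6,10,0,0,0],[-7,12.5,0,0,0],[-8.4,15,0,0,0],[-9.8,17.5,0,0,0],[-11.2,20,0,0,0],[-12.4,22.2,0,0,0]]'; python3 -m inch '[[-0.8,1.4,0,0,0],[-1.2,2.1,0,0,0],[-1.3,2.3,0,0,0],[-1.3,2.3,0,0,0]]'
python3 - <<'E'
from h import *
c=cams.capture("top");d=cams.capture("scene");cv2.imwrite("pics/a3.png",np.vstack([crop(c,240,150,160,100,5)[:,:],]));cv2.imwrite("pics/a4.png",np.vstack([crop(d,235,145,160,120,5)]))
E
```

```text
time_s: 18.03
position: [0.4862, -0.0632, 0.0338]
tcp_rot: [[0.053, 0.998, 0.019], [0.934, -0.056, 0.354], [0.354, -0.001, -0.935]]
force: [0.0, -0.7, -3.5]
opening: 0.153
grasp_force: 30.0
time_s: 18.37
position: [0.475, -0.0422, 0.0336]
tcp_rot: [[0.052, 0.998, 0.021], [0.934, -0.056, 0.352], [0.353, 0.001, -0.936]]
force: [-0.5, -0.6, -2.9]
opening: 0.156
grasp_force: 30.0
```

View pics/a4.png

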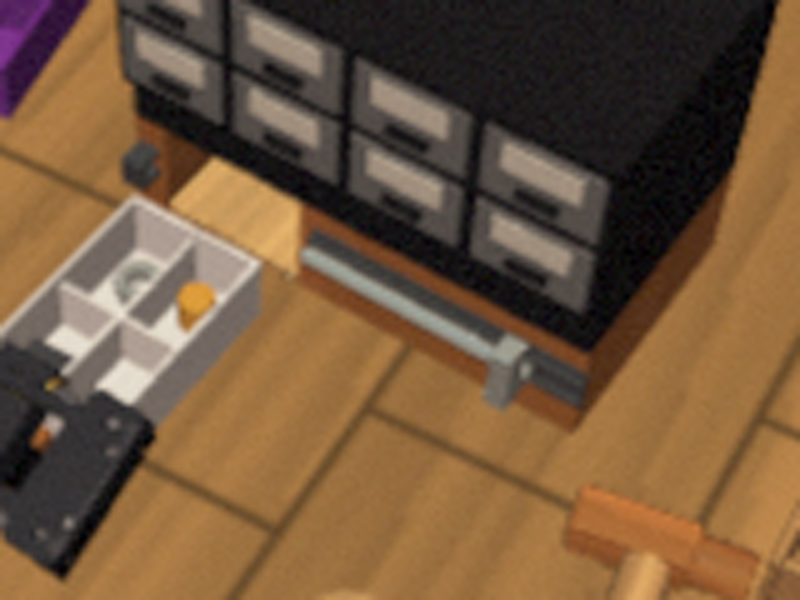

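Run:
```python
from h import *
s=cams.capture("scene");cab=np.load("cab.npy");c,n=np.cos(cab[2]),np.sin(cab[2])
def tocab(P): d=P[:2]-cab[:2];return np.array([c*d[0]+n*d[1],-n*d[0]+c*d[1]])*1000
for u,z in (((269,185.8),.008),((294.2,200.3),.008),((350.4,231.4),0),((262.4,184.4),.058),((287.4,198),.058),((235+302/5,145+205/5),.066)):
    P=ray(s,u,z);print(u,z,P,tocab(P))
S=readout.read_state();G=S["position"]-.019*S["tcp_rot"][:,2];print("G",G,tocab(G));R=S["tcp_rot"];print(np.degrees(np.arctan2(R[1,1],R[0,1]))+90,np.degrees(cab[2]))
```

```text
(269, 185.8) 0.008 [0.4438 0.1496 0.008 ] [ 3.6188 41.1577]
(294.2, 200.3) 0.008 [0.528  0.1412 0.008 ] [ -0.0684 -43.3994]
(350.4, 231.4) 0 [0.6958 0.1331 0.    ] [   1.0925 -211.3808]
(262.4, 184.4) 0.058 [0.4519 0.1093 0.058 ] [-36.1654  30.8441]
(287.4, 198) 0.058 [0.5298 0.1038 0.058 ] [-37.3687 -47.2749]
(295.4, 186.0) 0.066 [0.5303 0.142  0.066 ] [  0.7857 -45.6645]
G [ 0.4755 -0.0501  0.0512] [-194.0212   -1.5577]
86.72329178740814 86.82137755886006
```

View pics/a3.png

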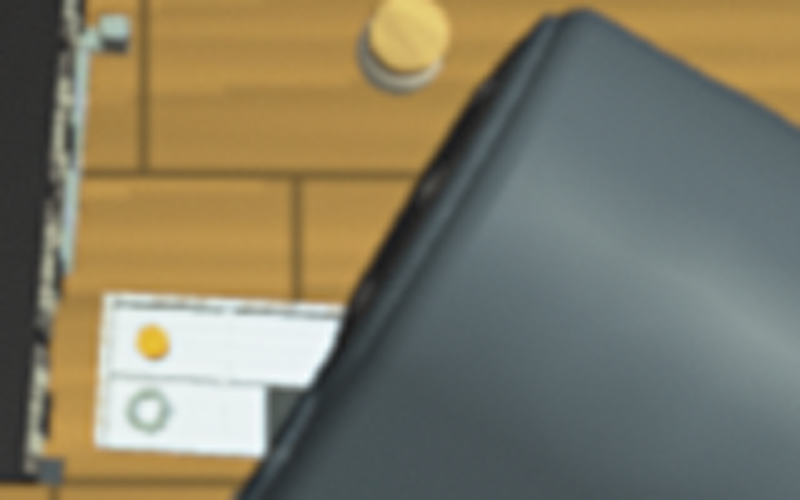

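Run:
```python
from h import *
s=cams.capture("scene");t=cams.capture("top");cab=np.load("cab.npy");c,n=np.cos(cab[2]),np.sin(cab[2])
def tocab(P): d=P[:2]-cab[:2];return np.array([c*d[0]+n*d[1],-n*d[0]+c*d[1]])*1000
def tri(a,b):
    M=lambda C:C["intrinsics"]@np.c_[C["rotation"].T,-C["rotation"].T@C["xyz"]]
    X=cv2.triangulatePoints(M(s),M(t),np.array(a,float).reshape(2,1),np.array(b,float).reshape(2,1))[:,0];return X[:3]/X[3]
for nm,a,b in(("farL",(262.4,184.4),(259.2,239)),("farR",(287.4,198),(260.8,208.8)),("knobtop",(235+510/5,145+345/5),(263,157)),("keeper",(263,176.5),(249,244)),("bolttip",(235+306/5,145+250/5),(253.4,204))):
    P=tri(a,b);print(nm,P*1000,tocab(P))
for nm,b,z in(("farL",(259.2,239),.056),("farR",(260.8,208.8),.056),("knobtop",(263,157),.078),("keeper",(249,244),.05),("tip",(253.4,204),.045)): print(nm,tocab(ray(t,b,z)))
```

```text
farL [444.8401 116.7075  46.3416] [-29.1714  38.2753]
farR [524.5286 112.2719  45.7362] [-29.1815 -41.5366]
knobtop [660.1731 107.9455  75.6372] [ -25.9798 -177.2122]
keeper [430.7451 142.954   44.2726] [-3.7468 53.8039]
bolttip [537.8592 132.4454  44.8721] [ -8.2999 -53.728 ]
farL [-30.3109  39.495 ]
farR [-29.596  -40.3335]
knobtop [ -27.6851 -174.5422]
keeper [-4.1214 53.9763]
tip [ -8.7116 -53.2416]
```

Triangulating puts the far rim at about 46–48 mm, so the nose has drooped about 3°. Lateral alignment agrees within about 1 mm. I'll raise it 6 mm and enter.

```bash
python3 -m inch '[[-0.1,0,0.4,0,0],[-0.1,0,0.7,0,0],[-0.05,1,0.7,0,0],[0,2,0.7,0,0],[0.07,3,0.7,0,0],[0.12,4,0.7,0,0],[0.18,5,0.7,0,0],[0.23,6,0.7,0,0],[0.23,6,0.7,0,0]]'; python3 -c "
from h import *
print(readout.read_state()['moment'])"
```

```text
time_s: 19.37
position: [0.4753, 0.0211, 0.0405]
tcp_rot: [[0.05, 0.999, 0.016], [0.933, -0.053, 0.355], [0.355, -0.003, -0.935]]
force: [0.2, -0.2, -2.2]
opening: 0.155
grasp_force: 30.0
[-0.7173 -0.0229 -0.0074]
```

Run:
```python
from h import *
cab=np.load("cab.npy");c,n=np.cos(cab[2]),np.sin(cab[2])
S=readout.read_state();G=S["position"]-.019*S["tcp_rot"][:,2];d=G[:2]-cab[:2];print(S["position"],G,c*d[0]+n*d[1],-n*d[0]+c*d[1])
s=cams.capture("scene");cv2.imwrite("pics/a5.png",crop(s,225,145,110,90,6))
```

```text
[0.4753 0.0211 0.0405] [0.475  0.0143 0.0583] -0.12972131400670583 0.0025317965465360675
```

View pics/a5.png

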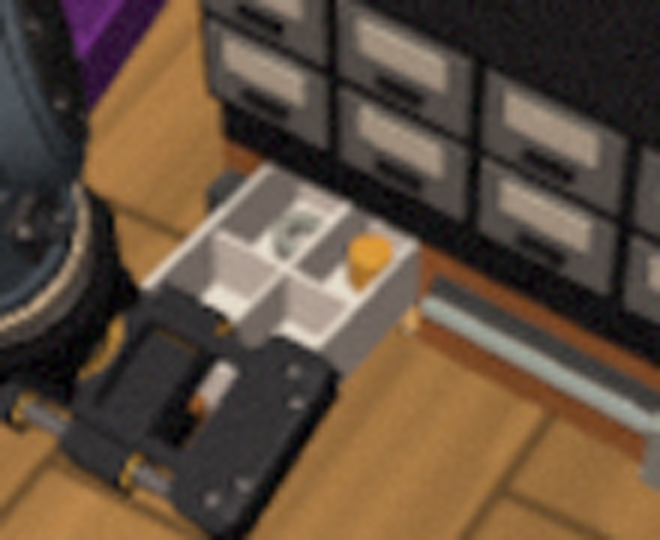

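```bash
python3 -m inch '[[0.2,0,0,0,0],[0.25,1,-0.1,0,0],[0.3,2,-0.2,0,0],[0.36,3,-0.4,0,0],[0.42,4,-0.6,0,0],[0.48,5,-0.8,0,0],[0.48,5,-0.8,0,0]]'
python3 - <<'E'
from h import *
cab=np.load("cab.npy");c,n=np.cos(cab[2]),np.sin(cab[2])
S=readout.read_state();G=S["position"]-.019*S["tcp_rot"][:,2];d=G[:2]-cab[:2];print(G,c*d[0]+n*d[1],-n*d[0]+c*d[1],S["moment"])
E
```

```text
time_s: 20.0
position: [0.4806, 0.0709, 0.0325]
tcp_rot: [[0.052, 0.998, 0.018], [0.933, -0.055, 0.356], [0.356, -0.002, -0.934]]
force: [0.3, 0.8, 0.9]
opening: 0.159
grasp_force: 30.0
[0.4803 0.0641 0.0503] -0.07970492593083668 -1.9009400521848713e-05 [ 0.0438 -0.2442 -0.081 ]
```

```bash
python3 -m inch '[[0.05,1,-0.1,0,0],[0.1,2,-0.3,0,0],[0.17,3,-0.5,0,0],[0.22,4,-0.7,0,0],[0.25,4.5,-0.8,0,0],[0.25,4.5,-0.8,0,0]]'; python3 -m inch '[[0.02,0.4,0,0,0],[0.04,0.7,0,0,0],[0.06,1,0,0,0],[0.06,1,0,0,0]]';python3 - <<'E'
from h import *
cab=np.load("cab.npy");c,n=np.cos(cab[2]),np.sin(cab[2])
S=readout.read_state();G=S["position"]-.019*S["tcp_rot"][:,2];d=G[:2]-cab[:2];print(G,c*d[0]+n*d[1],-n*d[0]+c*d[1],S["moment"])
E
```

```text
time_s: 20.5
position: [0.4832, 0.1151, 0.0244]
tcp_rot: [[0.052, 0.998, 0.018], [0.933, -0.055, 0.355], [0.355, -0.002, -0.935]]
force: [-0.7, 1.1, 0.2]
opening: 0.157
grasp_force: 30.0
time_s: 20.83
position: [0.4843, 0.1237, 0.0246]
tcp_rot: [[0.053, 0.998, 0.019], [0.934, -0.056, 0.354], [0.354, -0.001, -0.935]]
force: [0.5, 1.0, 0.7]
opening: 0.157
grasp_force: 30.0
[0.484  0.1169 0.0423] -0.026763357564341127 -0.0007647832052079969 [ 0.1611 -0.195  -0.0743]
```

```bash
python3 -m inch '[[0,0,0,0,4.5],[0,0,0,0,4.5],[0,0,0,0,4.5],[0,0,0,0,4.5],[-0.1,-1.5,0,0,4.5],[-0.2,-3,0,0,4.5],[-0.3,-4.8,0,0,4.5],[-0.3,-4.8,0,0,1],[-0.3,-4.8,0,0,0],[-0.3,-4.8,0,0,0]]'; python3 -m inch '[[0,0,0,0,0],[0.05,0.8,0,0,0],[0.1,1.5,0,0,0],[0.1,1.7,0,0,0],[0.1,1.9,0,0,0],[0.1,2.1,0,0,0]]'
python3 - <<'E'
from h import *
cab=np.load("cab.npy");c,n=np.cos(cab[2]),np.sin(cab[2])
S=readout.read_state();G=S["position"];d=G[:2]-cab[:2];print(G,c*d[0]+n*d[1],-n*d[0]+c*d[1],S["moment"])
E
```

```text
time_s: 21.67
position: [0.4811, 0.0756, 0.0245]
tcp_rot: [[0.053, 0.998, 0.019], [0.934, -0.056, 0.354], [0.354, -0.001, -0.935]]
force: [0.5, 1.0, 0.1]
opening: 0.369
grasp_force: 0.0
time_s: 22.17
position: [0.4825, 0.0967, 0.0245]
tcp_rot: [[0.051, 0.998, 0.02], [0.934, -0.055, 0.353], [0.353, 0.0, -0.935]]
force: [0.6, -3.2, 0.0]
opening: 0.018
grasp_force: 1.1
[0.4825 0.0967 0.0245] -0.04702917185528969 -0.0004042430875292862 [-0.545  -0.0516 -0.0179]
```

```bash
python3 -m inch '[[0,0.2,0,0,0],[0,0.3,0,0,0],[0,0.3,0,0,0],[0,0.3,0,0,0]]'; python3 -m inch '[[0,0.2,0,0,0],[0,0.3,0,0,0],[0,0.3,0,0,0],[0,0.3,0,0,0]]'
```

```text
time_s: 22.5
position: [0.4829, 0.0978, 0.0243]
tcp_rot: [[0.051, 0.998, 0.021], [0.935, -0.056, 0.35], [0.351, 0.002, -0.936]]
force: [-1.9, -7.1, 1.1]
opening: 0.01
grasp_force: 3.5
time_s: 22.83
position: [0.4835, 0.0985, 0.0242]
tcp_rot: [[0.05, 0.998, 0.023], [0.936, -0.055, 0.346], [0.347, 0.004, -0.938]]
force: [-4.3, -14.8, 4.1]
opening: 0.007
grasp_force: 11.4
```

Tray is home: the push stalls at about 15 N without moving further. Next is the bolt, so I'll back off and check the mallet's clearance near the knob.

```bash
python3 -m inch '[[0,-0.5,0,0,0],[0,-3,0,0,0],[0,-6,1,0,0],[0,-7,4,0,0],[0,-7,8,0,0],[4,-7,11,0,0],[8,-7,12,0,0],[12,-7,12,0,0],[16,-7,12,0,0],[20,-7,12,0,0]]'
python3 - <<'E'
from h import *
s=cams.capture("scene");t=cams.capture("top")
for z in(.03,.045):print(z,ray(s,(351,242),z),ray(t,(230+188/4,120+85/4),z),ray(t,(230+147/4,120+85/4),z))
cv2.imwrite("pics/a6.png",crop(s,235,145,160,120,5))
E
```

```text
time_s: 23.67
position: [0.6819, 0.0325, 0.1455]
tcp_rot: [[0.052, 0.998, 0.02], [0.934, -0.056, 0.354], [0.354, 0.0, -0.935]]
force: [0.3, -0.1, -0.3]
opening: 0.003
grasp_force: 0.0
0.03 [0.7159 0.0858 0.03  ] [0.7134 0.0692 0.03  ] [0.7132 0.0974 0.03  ]
0.045 [0.7186 0.076  0.045 ] [0.7092 0.0694 0.045 ] [0.709  0.0972 0.045 ]
```

View pics/a6.png

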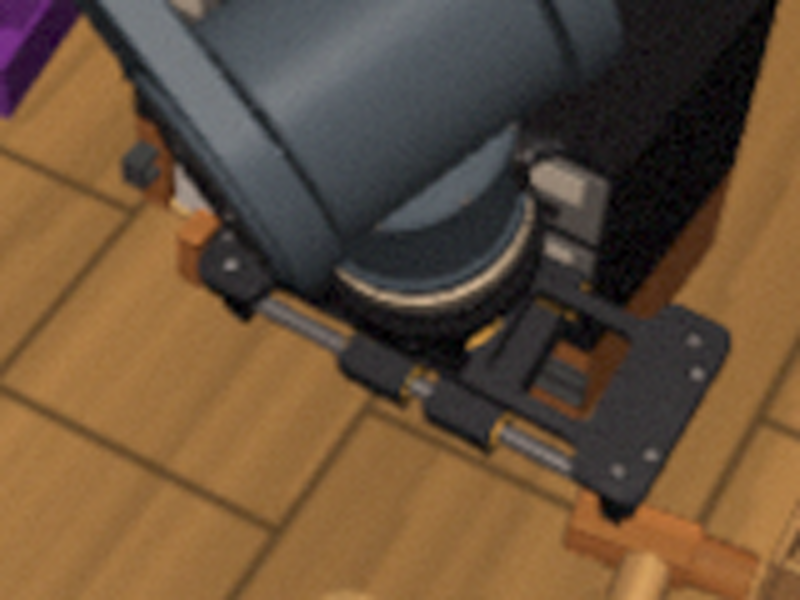

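```bash
python3 -m inch '[[0.6,0,-3,0,0],[0.6,0.5,-6,0,0],[0.6,2,-9,0,0],[0.6,4,-9.8,0,0],[0.6,6,-9.8,0,0],[0.6,7,-9.8,0,0],[0.6,7.1,-9.8,0,0],[0.6,7.1,-9.8,0,0]]'; python3 -m inch '[[-0.5,0.03,0,0,0],[-1,0.06,0,0,0],[-1.5,0.08,0,0,0],[-2,0.11,0,0,0],[-2,0.11,0,0,0]]'
```

```text
time_s: 24.43
position: [0.6862, 0.1036, 0.0469]
tcp_rot: [[0.051, 0.999, 0.019], [0.934, -0.055, 0.353], [0.354, 0.0, -0.935]]
force: [-0.0, 0.8, -0.1]
opening: 0.011
grasp_force: 0.0
time_s: 24.85
position: [0.6654, 0.1037, 0.0469]
tcp_rot: [[0.053, 0.998, 0.019], [0.934, -0.057, 0.353], [0.354, -0.001, -0.935]]
force: [0.7, -0.3, 0.1]
opening: 0.002
grasp_force: 0.3
```

```bash
python3 -m inch '[[-1,0.06,0,0,0],[-2,0.11,0,0,0],[-3,0.17,0,0,0],[-4,0.22,0,0,0],[-4,0.22,0,0,0]]'
python3 - <<'E'
from h import *
t=cams.capture("top")["image"]
cv2.imwrite("pics/n1.png",t)
print(t[150:250:6,255:266:3].tolist())
E
```

```text
time_s: 25.27
position: [0.6241, 0.1068, 0.0465]
tcp_rot: [[0.053, 0.998, 0.017], [0.934, -0.056, 0.354], [0.354, -0.003, -0.935]]
force: [-0.1, 0.9, -0.7]
opening: 0.001
grasp_force: 0.0
[[[85, 94, 92], [69, 132, 169], [64, 119, 152], [110, 126, 127]], [[101, 114, 113], [67, 127, 162], [40, 40, 42], [78, 80, 80]], [[71, 105, 126], [67, 128, 163], [38, 66, 82], [80, 107, 117]], [[72, 118, 147], [64, 118, 149], [56, 54, 52], [79, 82, 81]], [[85, 81, 70], [82, 78, 67], [79, 77, 67], [80, 79, 71]], [[96, 93, 80], [96, 94, 81], [99, 95, 83], [98, 95, 83]], [[105, 101, 88], [104, 100, 87], [107, 103, 89], [100, 97, 84]], [[110, 106, 93], [111, 107, 93], [110, 106, 92], [90, 87, 76]], [[113, 109, 95], [117, 113, 99], [107, 103, 89], [69, 66, 60]], [[120, 116, 103], [118, 115, 100], [98, 95, 83], [62, 61, 58]], [[138, 137, 123], [113, 109, 96], [80, 77, 67], [86, 84, 74]], [[130, 129, 115], [105, 101, 88], [68, 67, 63], [118, 114, 100]], [[115, 111, 97], [90, 86, 75], [75, 74, 69], [124, 120, 105]], [[108, 104, 90], [71, 68, 61], [98, 95, 84], [115, 111, 97]], [[99, 95, 83], [60, 59, 55], [107, 103, 90], [109, 106, 92]], [[83, 80, 70], [67, 65, 59], [106, 102, 88], [105, 102, 89]], [[66, 64, 58], [84, 81, 70], [99, 95, 83], [100, 96, 84]]]
```

```bash
python3 -m inch '[[-1,0.06,0,0,0],[-2,0.11,0,0,0]]'|grep -E "pos|for"; python3 -m inch '[[-0.5,0.03,0,0,0],[-1,0.05,0,0,0]]'|grep -E "pos|for"
```

```text
position: [0.6082, 0.1072, 0.0467]
force: [1.2, 1.1, 0.1]
grasp_force: 1.0
position: [0.5971, 0.108, 0.0467]
force: [2.5, 0.5, -0.0]
grasp_force: 0.9
```

```bash
python3 -m inch '[[-0.7,0.04,0,0,0],[-1.2,0.07,0,0,0],[-1.5,0.09,0,0,0],[-1.5,0.09,0,0,0]]'|grep -E "pos|for"; python3 -m inch '[[-0.3,0.02,0,0,0],[-0.5,0.03,0,0,0],[-0.5,0.03,0,0,0]]'|grep -E "pos|for"; python3 -m inch '[[-0.3,0.02,0,0,0],[-0.5,0.03,0,0,0],[-0.5,0.03,0,0,0]]'|grep -E "pos|for"
```

```text
position: [0.5803, 0.1092, 0.0464]
force: [0.1, -0.6, 0.1]
grasp_force: 0.1
position: [0.5759, 0.1094, 0.0464]
force: [0.8, 0.3, -0.0]
grasp_force: 0.4
position: [0.574, 0.1092, 0.0468]
force: [5.7, 2.4, -2.4]
grasp_force: 2.9
```

```bash
python3 -m inch '[[-0.3,0.02,0,0,0],[-0.4,0.02,0,0,0],[-0.4,0.02,0,0,0],[-0.4,0.02,0,0,0]]'|grep -E "pos|for";  python3 -m inch '[[-0.3,0.02,0,0,0],[-0.4,0.02,0,0,0],[-0.4,0.02,0,0,0]]'|grep -E "pos|for"
```

```text
position: [0.5738, 0.1089, 0.0471]
force: [11.9, 3.8, -4.8]
grasp_force: 5.5
position: [0.5734, 0.1081, 0.0479]
force: [16.4, 3.7, -4.0]
grasp_force: 7.0
```

```bash
python3 -m inch '[[0.8,0,0,0,0],[1.5,-1,0,0,0],[1.5,-4,1,0,0],[1.5,-7,4,0,0],[1.5,-8,8,0,0],[1.5,-10,12,0,0],[1.5,-14,15,0,0],[1.5,-18,18,0,0],[1.5,-22,20,0,0],[1.5,-22,20,0,0]]'|grep -E "pos|for";  python3 - <<'E'
from h import *
from scipy.optimize import brentq
t=cams.capture("top");s=cams.capture("scene");o=cv2.imread("pics/top0.png")
cab=np.load("cab.npy");c,n=np.cos(cab[2]),np.sin(cab[2])
def W(P): P=np.array(P)/1000;return np.array([cab[0]+c*P[0]-n*P[1],cab[1]+n*P[0]+c*P[1],P[2]])
# compare with expected location of knob: match initial knob patch (from full-size initial pics)
for nm,C in(("top",t),("scene",s)):
    o=cv2.resize(cv2.imread(f"pics/{nm}0.png"),(560,420),interpolation=cv2.INTER_AREA)
    k=np.array([262.5,156.25]) if nm=="top" else np.array([337.5,215])
    x,y=np.round(k).astype(int);T=o[y-6:y+7,x-5:x+6]
    e=proj(C,W((-26,-76,78)));ex,ey=np.round(e).astype(int);w=22
    I=C["image"][ey-w:ey+w,ex-w:ex+w];r=cv2.matchTemplate(I,T,cv2.TM_CCOEFF_NORMED);_,m,_,l=cv2.minMaxLoc(r)
    q=np.array([ex-w+l[0]+5,ey-w+l[1]+6]);P=ray(C,q+(k-np.round(k)),.078);d=P[:2]-cab[:2];print(nm,m,"exp",e,"found",q,"cab",c*d[0]+n*d[1],-n*d[0]+c*d[1])
E
```

```text
position: [0.5782, -0.1147, 0.2489]
force: [0.9, -0.7, 0.4]
grasp_force: 0.0
top 0.8961807489395142 exp [260.0361 194.1553] found [258 195] cab -0.02219913518776298 -0.07289715244320771
scene 0.9313703179359436 exp [299.7723 194.94  ] found [301 195] cab -0.025165196899039417 -0.07756803336335122
```

```bash
python3 -c "
from rig import bot;print(bot.hand_in())"
```

```text
the job is handed in; nothing more can be done
None
```

I put the loaded tray away fully home in the bay and slid the bolt until it stopped hard at its shot position; all three parts were in the tray when I last saw it going in, it tilted about 3° nose-down on the way, and I handed the job in before the 61 s limit.

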